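Cups to their own saucers for a cafe order

TASK

Get the tray ready for the table: take the white, the blue, the mustard and the brick-red cup from the bamboo board and set each one down gently, upright and in the middle of the saucer of its own colour on the round tray. Leave the saucers lying where they are, and leave the black cup and the water glass standing in their places on the board.

Things in the scene. Friction and masses are not known exactly. Their poses are not given: they have to be found in the camera images.
- cup_white: Creamy white stoneware cup, upright on the bamboo board: straight-sided, 66 mm across at the rim, 58 at the foot, 64 high, wall 4, about 180 g. Origin: centre of its underside; z up, +x towards its one loop handle, which reaches 58 mm out from the axis, is 8 mm thick and spans heights 12 to 54 mm. Board: 280 x 400 mm, 18 high; six vessels in two rows, about 125 to 130 mm apart.
- cup_blue: Deep blue stoneware cup, upright on the bamboo board: straight-sided, 66 mm across at the rim, 58 at the foot, 64 high, wall 4, about 180 g. Origin: centre of its underside; z up, +x towards its one loop handle, which reaches 58 mm out from the axis, is 8 mm thick and spans heights 12 to 54 mm. Board: 280 x 400 mm, 18 high; six vessels in two rows, about 125 to 130 mm apart.
- cup_mustard: Mustard yellow stoneware cup, upright on the bamboo board: straight-sided, 66 mm across at the rim, 58 at the foot, 64 high, wall 4, about 180 g. Origin: centre of its underside; z up, +x towards its one loop handle, which reaches 58 mm out from the axis, is 8 mm thick and spans heights 12 to 54 mm. Board: 280 x 400 mm, 18 high; six vessels in two rows, about 125 to 130 mm apart.
- cup_terracotta: Brick red (terracotta) stoneware cup, upright on the bamboo board: straight-sided, 66 mm across at the rim, 58 at the foot, 64 high, wall 4, about 180 g. Origin: centre of its underside; z up, +x towards its one loop handle, which reaches 58 mm out from the axis, is 8 mm thick and spans heights 12 to 54 mm. Board: 280 x 400 mm, 18 high; six vessels in two rows, about 125 to 130 mm apart.
- saucer_white: Creamy white round saucer, loose on the round dark tray (360 mm across, rim 22 high), 128 mm across, 15 high at its rim. Origin: centre of its underside, 6 mm above the table. Its flat well for the cup is 88 mm across, 5 mm above the origin, a thin darker ring round its centre. The four lie in a square, 140 mm apart; a sugar pot 48 mm wide, 48 high stands amid them.
- saucer_blue: Deep blue round saucer, loose on the round dark tray (360 mm across, rim 22 high), 128 mm across, 15 high at its rim. Origin: centre of its underside, 6 mm above the table. Its flat well for the cup is 88 mm across, 5 mm above the origin, a thin darker ring round its centre. The four lie in a square, 140 mm apart; a sugar pot 48 mm wide, 48 high stands amid them.
- saucer_mustard: Mustard yellow round saucer, loose on the round dark tray (360 mm across, rim 22 high), 128 mm across, 15 high at its rim. Origin: centre of its underside, 6 mm above the table. Its flat well for the cup is 88 mm across, 5 mm above the origin, a thin darker ring round its centre. The four lie in a square, 140 mm apart; a sugar pot 48 mm wide, 48 high stands amid them.
- saucer_terracotta: Brick red (terracotta) round saucer, loose on the round dark tray (360 mm across, rim 22 high), 128 mm across, 15 high at its rim. Origin: centre of its underside, 6 mm above the table. Its flat well for the cup is 88 mm across, 5 mm above the origin, a thin darker ring round its centre. The four lie in a square, 140 mm apart; a sugar pot 48 mm wide, 48 high stands amid them.
- cup_black: Black stoneware cup, upright on the bamboo board: straight-sided, 66 mm across at the rim, 58 at the foot, 64 high, wall 4, about 180 g. Origin: centre of its underside; z up, +x towards its one loop handle, which reaches 58 mm out from the axis, is 8 mm thick and spans heights 12 to 54 mm. Not part of the order: it stays.
- glass: Not part of the order: it stays. Clear water glass without a handle, 85 mm high, 66 mm across at the rim, 54 mm at the foot, about 160 g, upright on the bamboo board among the cups. Origin: centre of its underside; z up.
Mind the look-alikes: they are no part of the job. What is meant by the cup_blue is not pink, and is the larger of those in its own colour.

How it is judged:
At the end, for the whole second after the job is handed in: Each of the four cups stands upright (within 0.1 rad), released and at rest in the well of the saucer of its own colour, its axis within 12 mm of the saucer's centre; the saucers have moved less than 30 mm, and the black cup and the glass stand upright within 30 mm of where they began (horizontal distance between cup_white and saucer_white below 0.012 m and z of cup_white in the frame of saucer_white between 0.001 and 0.009 m and angle between each of cup_white, cup_blue, cup_mustard, cup_terracotta, cup_black, glass's own z axis and vertical below 0.1 rad and linear speed of each of cup_white, saucer_white, cup_blue, saucer_blue, cup_mustard, saucer_mustard, cup_terracotta, saucer_terracotta below 0.02 m/s and distance of each of saucer_white, saucer_blue, saucer_mustard, saucer_terracotta, cup_black, glass from where it was at the start of the episode below 0.03 m and horizontal distance between cup_blue and saucer_blue below 0.012 m and z of cup_blue in the frame of saucer_blue between 0.001 and 0.009 m and horizontal distance between cup_mustard and saucer_mustard below 0.012 m and z of cup_mustard in the frame of saucer_mustard between 0.001 and 0.009 m and horizontal distance between cup_terracotta and saucer_terracotta below 0.012 m and z of cup_terracotta in the frame of saucer_terracotta between 0.001 and 0.009 m); the robot touches nothing.
It fails at once if the black cup or the water glass is shoved or knocked more than 30 mm from where it stood (distance of any of cup_black, glass from where it was at the start of the episode above 0.03 m).
It fails at once if a saucer is shifted more than 30 mm from where it lay (distance of any of saucer_white, saucer_blue, saucer_mustard, saucer_terracotta from where it was at the start of the episode above 0.03 m).
It fails at once if a cup is let go and falls (no finger touching it, faster than 0.5 m/s, about 13 mm of drop) ((contact force between the fingers and cup_white below 0.02 N and linear speed of cup_white above 0.5 m/s) or (contact force between the fingers and cup_blue below 0.02 N and linear speed of cup_blue above 0.5 m/s) or (contact force between the fingers and cup_mustard below 0.02 N and linear speed of cup_mustard above 0.5 m/s) or (contact force between the fingers and cup_terracotta below 0.02 N and linear speed of cup_terracotta above 0.5 m/s)).
It fails at once if a cup is slammed on to a saucer (more than 100 N between them) (contact force between any of cup_white, cup_blue, cup_mustard, cup_terracotta and saucer_white above 100 N or contact force between any of cup_white, cup_blue, cup_mustard, cup_terracotta and saucer_blue above 100 N or contact force between any of cup_white, cup_blue, cup_mustard, cup_terracotta and saucer_mustard above 100 N or contact force between any of cup_white, cup_blue, cup_mustard, cup_terracotta and saucer_terracotta above 100 N).
It also fails if it takes over 112 s, if anything falls off the work surface, if the arm or the gripper's body presses on something with over 40 N, if the wrist force passes 120 N, or if a joint passes its speed limit or range.

ROBOT

A 6-joint arm with a two-finger parallel gripper is mounted at the origin on the work surface. World frame = base frame: x ahead of the robot, y to its left, z up, the work surface at z = 0. Lengths are in m, angles in rad, forces in N, time in s.
With the tool pointing down it reaches from about 0.3 to 0.775 m from the base axis. Payload 14.6 kg.
Tool frame: the origin (TCP) lies on the front face of the gripper's body, between the roots of the fingers; the fingertips stand 73 mm ahead of it and the grasp point (between the pads) lies 54 mm ahead of it; z points along the fingers, y is the line along which they close (so a half turn about z gives the same grasp; the last joint's range is limited). The gripper opens to 85 mm and grips with 20 to 120 N. Pads are 22 mm wide; open, the fingers measure 114 mm over their backs; the gripper's body (76 mm by 85 mm) begins 54 mm behind the grasp point. The pads swing forward as they close: fully open they stand 13 mm farther back than shut.
Start: joints at [1.053, 0.3, 1.521, -0, 1.321, -0.067], TCP at [0.24, 0.495, 0.304] pointing down, gripper open.
Joint ranges: [-3.03, 3.03], [-0.79, 2.21], [0.23, 2.52], [-1.04, 4.18], [0, 3.07], [-2.55, 2.55]. Speed limits (rad/s): [2.22, 2.22, 2.57, 3.14, 3.14, 3.14].

INTERFACE

Orientations are given as a unit quaternion [x, y, z, w].
In Python, from station import env, viewer gives the robot as it stands.
- The arm moves only by the shell command python3 -m creep 'ROWS'. ROWS is JSON, a list of rows, each a list of 7 numbers: the opening, from 0 (shut) to 1 (fully open), then the shift along the world's x, y, z in cm, then the turn, a rotation vector about the world's x, y, z in degrees. A call has exactly 8 rows; each row is the pose to reach, as a shift and turn from the pose commanded when the call began; what a row does not reach only later rows make up. A row lasts 1/8 s, in which the tool goes at most 62.5 mm and 10.7 degrees, less where a joint would pass 70% of its speed; a pose out of reach is approached as far as the arm can. A call with a gripper value outside its range is refused whole. The fingers move at their own pace and stop on an object; the grip force is fixed at half the most. Time passes only in rows, so rows that repeat a pose let the fingers close, or fill a call up. It gives the time, the measured TCP pose, the force, the opening and the grip force at its end, in the units of the state.
- env.observe(): the state, without advancing time (a new reading comes with each control period).
- viewer.capture(name): name is "side" or "top"; returns a dict with "frame" (420x560x3 uint8, red, green, blue), "fovy" (degrees; the focal length in pixels is half the picture's height over the tangent of half this angle, whatever the lens; pixels are square), "cx", "cy" (the principal point, pixels), "T" (4x4, takes a point from camera to world coordinates). Camera axes: x right, y down, z forward; pixel columns grow to the right and rows downward; lengths in m; the calibration is good to about 2 mm. A picture is of the moment at which its call begins. There is no depth.
- env.hand_in(): hands the job in; it is judged then, once.
The state is a dict: "t": time; "joint_positions": joint angles; "joint_velocities": joint speeds; "joint_efforts": joint torques, N m; "eef_pos": TCP position; "eef_rot": TCP orientation; "wrist_force": force on the tool from outside, world axes, zero at the start; "torque": the same for the moment, N m; "grip_width": opening from 0.0 (shut) to 1.0 (fully open); "gripper_force": force on a finger pad.
Only numpy, scipy, OpenCV 4.12 (cv2) and the standard library are available. Lean on these libraries where they do the work, as an engineer would, in place of code of your own. Each camera call takes 0.05 s, during which the arm holds its last target. There are 200 camera calls.

## Working session

There is one attempt and no reset: what is moved stays moved. The work goes in short steps, Python scripts to look and compute and a shell command to move; the robot and the scene stay as the last step left them, time stands still between calls to the robot, and variables do not carry over. Pictures are saved under pics/ and viewed, at most 14 in all, crops included, and the job is handed in when it is done.

```bash
ls; mkdir -p pics; python3 - <<'E'
from station import env, viewer
import cv2,numpy as np
for n in("top","side"):
    c=viewer.capture(n); cv2.imwrite(f"pics/{n}0.png",c["frame"][:,:,::-1]); print(n,c["fovy"],c["cx"],c["cy"],np.round(c["T"],3).tolist())
s=env.observe(); print(s["t"],s["eef_pos"],s["eef_rot"],s["grip_width"])
E
```

```text
pics
top 53.565772894101514 281.65736338179994 216.84061425631057 [[-0.026, -0.986, 0.166, 0.255], [-1.0, 0.026, -0.004, -0.003], [0.0, -0.166, -0.986, 0.945], [0.0, 0.0, 0.0, 1.0]]
side 55.13683968654085 277.50821977584644 206.54505049066148 [[0.684, -0.565, 0.462, -0.038], [-0.73, -0.541, 0.418, -0.398], [0.014, -0.623, -0.782, 0.799], [0.0, 0.0, 0.0, 1.0]]
0.1 [0.23956519 0.49493364 0.30338866] [ 2.23489962e-01  9.74706096e-01 -4.92070000e-04 -1.44530559e-04] 1.0038124678734301
```

View pics/top0.png

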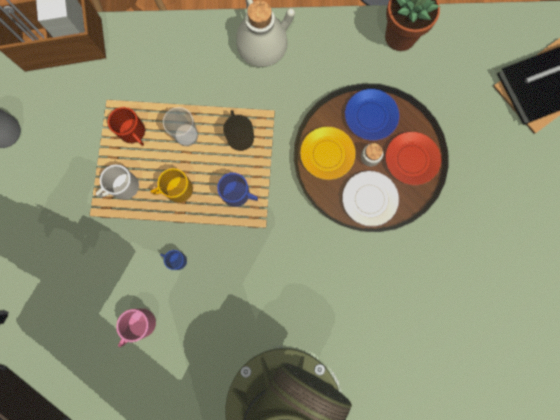

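View pics/side0.png

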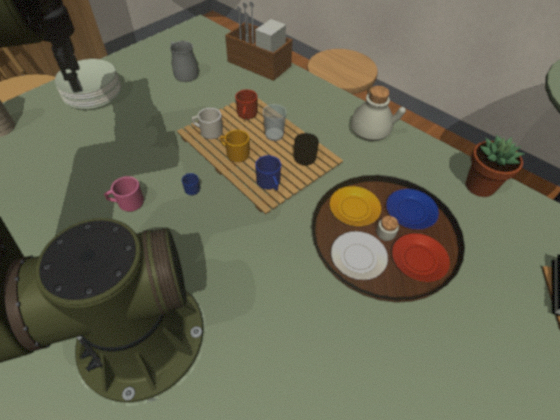

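```bash
cat > h.py <<'E'
import cv2,numpy as np
from scipy.optimize import least_squares
def cap(n):
    from station import viewer
    c=viewer.capture(n); c["T"]=np.array(c["T"]); c["f"]=210/np.tan(np.radians(c["fovy"]/2)); return c
def rays(c,p):
    p=np.asarray(p,float).reshape(-1,2)
    d=np.c_[(p[:,0]-c["cx"])/c["f"],(p[:,1]-c["cy"])/c["f"],np.ones(len(p))]
    return d@c["T"][:3,:3].T
def plane(c,p,z):
    d=rays(c,p);o=c["T"][:3,3]; return (o+d*((z-o[2])/d[:,2])[:,None])[:,:2]
def proj(c,P):
    q=(np.asarray(P,float)-c["T"][:3,3])@c["T"][:3,:3]; return q[:,:2]/q[:,2:]*c["f"]+[c["cx"],c["cy"]]
def tri(c1,p1,c2,p2):
    d=[rays(c,p)[0] for c,p in((c1,p1),(c2,p2))];o=[c["T"][:3,3] for c in(c1,c2)]
    s=np.linalg.lstsq(np.c_[d[0],-d[1]],o[1]-o[0],rcond=None)[0]
    a,b=o[0]+s[0]*d[0],o[1]+s[1]*d[1]; return (a+b)/2,np.linalg.norm(a-b)
R={"white":None,"blue":(110,128),"mustard":(18,32),"terracotta":(0,7)}
def mask(c,col):
    h=cv2.cvtColor(c["frame"],cv2.COLOR_RGB2HSV)
    if col=="white": m=cv2.inRange(h,(0,0,105),(179,75,255))
    else:
        lo,hi=R[col]; m=cv2.inRange(h,(lo,150 if col!="mustard" else 185,45),(hi,255,255))
        if col=="terracotta": m|=cv2.inRange(h,(174,150,45),(179,255,255))
    return m
def blob(c,col,near):
    m=cv2.morphologyEx(mask(c,col),cv2.MORPH_CLOSE,np.ones((3,3)))
    cs,_=cv2.findContours(m,cv2.RETR_EXTERNAL,cv2.CHAIN_APPROX_NONE)
    cs=[k for k in cs if cv2.contourArea(k)>150]
    return min(cs,key=lambda k:np.linalg.norm(k[:,0].mean(0)-near))[:,0]
def rimfit(c,k,z,r=.033):
    "circle of known r on far-side arc of the silhouette, cast to plane z"
    q=plane(c,k,z);o=c["T"][:2,3];g=q.mean(0);u=(g-o)/np.linalg.norm(g-o)
    # start: touching the far extreme
    x0=g+u*(np.max((q-g)@u)-r)
    for _ in range(6):
        s=q[((q-x0)@u>-.004)&(np.abs(np.linalg.norm(q-x0,axis=1)-r)<.006)]
        x0=least_squares(lambda x:np.linalg.norm(s-x,axis=1)-r,x0,loss="soft_l1",f_scale=.001).x
    return x0,len(s),np.std(np.linalg.norm(s-x0,axis=1)-r)
E
python3 - <<'E'
from h import *
a,b=cap("top"),cap("side")
cups={"white":((115,180),(209,123)),"blue":((234,189),(268,173)),"mustard":((173,184),(237,147)),"terracotta":((124,124),(247,104))}
sau={"white":((371,199),(360,256)),"blue":((372,115),(413,210)),"mustard":((328,153),(356,206)),"terracotta":((413,159),(422,258))}
im=a["frame"][:,:,::-1].copy(); 
for n,(p,q) in cups.items():
    ka,kb=blob(a,n,p),blob(b,n,q)
    x,na,sa=rimfit(a,ka,.082);y,nb,sb=rimfit(b,kb,.082)
    P,e=tri(a,proj(a,[[*x,.082]]),b,proj(b,[[*y,.082]]))
    w=plane(a,ka,.05);v=w-x;far=v[np.argsort(-np.linalg.norm(v,axis=1))[:3]].mean(0)
    print("cup",n,len(ka),x.round(4),na,sa.round(4),y.round(4),nb,sb.round(4),"tri",P.round(4),e.round(4),"far",far.round(3))
    t=np.linspace(0,6.28,60);cv2.polylines(im,[np.round(proj(a,np.c_[x[0]+.033*np.cos(t),x[1]+.033*np.sin(t),0*t+.082])).astype(int)],True,(0,255,0))
for n,(p,q) in sau.items():
    ka,kb=blob(a,n,p),blob(b,n,q)
    E1,E2=cv2.fitEllipse(cv2.convexHull(ka)),cv2.fitEllipse(cv2.convexHull(kb))
    P,e=tri(a,E1[0],b,E2[0])
    print("sau",n,E1[1],plane(a,E1[0],.021).round(4),plane(b,E2[0],.021).round(4),"tri",P.round(4),e.round(4))
cr=cv2.resize(a["frame"][90:280,90:290,::-1],None,fx=2,fy=3,interpolation=cv2.INTER_CUBIC)
cr=np.hstack([cv2.resize(z[90:280,90:290],None,fx=2,fy=2,interpolation=cv2.INTER_CUBIC) for z in(a["frame"][:,:,::-1],im)])
cv2.imwrite("pics/crop.png",cr)
E
```

```text
cup white 139 [0.9007 0.5133] 31 0.0028 [0.7947 0.7829] 7 0.0017 tri [0.5856 0.3508 0.3649] 0.1783 far [-0.037 -0.062]
cup blue 145 [ 0.6512 -0.2153] 32 0.0022 [ 0.6226 -0.2321] 30 0.0024 tri [ 0.6687 -0.2236  0.0365] 0.008 far [-0.061 -0.034]
cup mustard 106 [0.4793 0.2246] 49 0.0017 [0.4758 0.2208] 42 0.0029 tri [0.4809 0.2266 0.0751] 0.0004 far [-0.008  0.055]
cup terracotta 102 [0.6205 0.3354] 46 0.0019 [0.6163 0.3287] 26 0.0023 tri [0.6251 0.339  0.072 ] 0.0008 far [0.039 0.037]
sau white (463.6175231933594, 974.5269775390625) [[ 0.4131 -0.1559]] [[ 0.2217 -0.1316]] tri [ 0.3328 -0.1341 -0.0337] 0.1855
sau blue (48.29750061035156, 51.777099609375) [[ 0.6523 -0.2248]] [[ 0.651  -0.2272]] tri [ 0.6545 -0.2261  0.0167] 0.0006
sau mustard (52.663299560546875, 55.03416442871094) [[ 0.5589 -0.1165]] [[ 0.5579 -0.1181]] tri [ 0.56   -0.117   0.0182] 0.0003
sau terracotta (52.36626434326172, 56.47894287109375) [[ 0.5415 -0.3131]] [[ 0.5393 -0.3153]] tri [ 0.543  -0.3148  0.016 ] 0.0
```

View pics/crop.png

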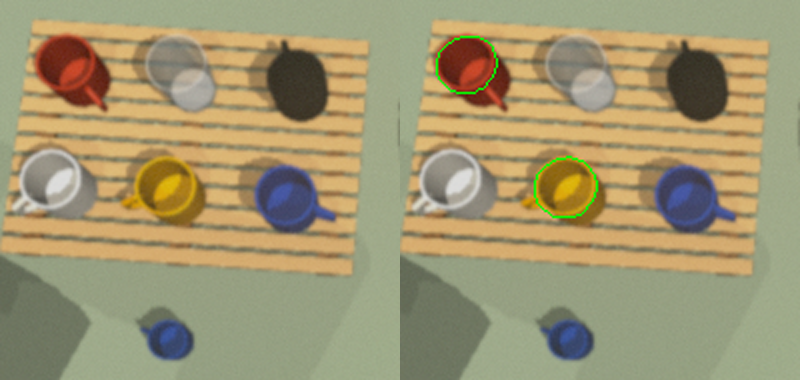

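```bash
sed -i 's/def blob(c,col,near):/def blob(c,col,near,w=40):/; s/    m=cv2.morphologyEx(mask(c,col)/    roi=np.zeros(c["frame"].shape[:2],np.uint8);roi[int(near[1])-w:int(near[1])+w,int(near[0])-w:int(near[0])+w]=255\n    m=cv2.morphologyEx(mask(c,col)\&roi/; s/    return min(cs,key.*/    return max(cs,key=cv2.contourArea)[:,0]/' h.py
sed -i 's/"blue":(110,128)/"blue":(105,128)/; s/(lo,150 if col!="mustard" else 185,45)/(lo,{"blue":110,"mustard":185}.get(col,150),40)/' h.py
python3 - <<'E'
from h import *
a,b=cap("top"),cap("side")
for c,ps in((a,[(234,189),(245,182),(115,172),(115,188),(125,190),(371,199),(345,199),(173,215),(150,240),(105,205)]),(b,[(268,173),(209,123),(209,133),(360,256),(220,180),(190,128)])):
    h=cv2.cvtColor(c["frame"],cv2.COLOR_RGB2HSV);print([(p,h[p[1],p[0]].tolist()) for p in ps])
p=plane(a,[(142.5,144),(97.5,195),(152,192.5),(257,197.5)],.051);print("tips t,w,m,b",p.round(3))
k=[blob(a,"blue",(234,189),30),blob(b,"blue",(268,173),30)]
x=rimfit(a,k[0],.082);y=rimfit(b,k[1],.082);print(x,y)
E
```

```text
[((234, 189), [117, 113, 124]), ((245, 182), [115, 105, 124]), ((115, 172), [21, 26, 154]), ((115, 188), [21, 24, 172]), ((125, 190), [23, 20, 168]), ((371, 199), [20, 4, 216]), ((345, 199), [20, 4, 217]), ((173, 215), [17, 124, 212]), ((150, 240), [38, 47, 159]), ((105, 205), [17, 123, 208])]
[((268, 173), [114, 144, 106]), ((209, 123), [21, 25, 143]), ((209, 133), [22, 36, 129]), ((360, 256), [30, 4, 175]), ((220, 180), [39, 52, 118]), ((190, 128), [17, 123, 154])]
tips t,w,m,b [[0.58  0.301]
 [0.465 0.397]
 [0.468 0.277]
 [0.45  0.046]]Traceback (most recent call last):
  File "<stdin>", line 6, in <module>
  File "h.py", line 31, in blob
    return max(cs,key=cv2.contourArea)[:,0]
           ~~~^^^^^^^^^^^^^^^^^^^^^^^^
ValueError: max() iterable argument is empty
```

```bash
sed -i 's/"blue":110/"blue":70/; s/(0,0,105),(179,75,255)/(0,0,100),(179,41,255)/' h.py
python3 - <<'E'
from h import *
a,b=cap("top"),cap("side")
im=[c["frame"][:,:,::-1].copy() for c in(a,b)];t=np.linspace(0,6.28,60)
for n,(p,q) in {"white":((117,181),(209,123)),"blue":((234,189),(268,173)),"mustard":((173,184),(237,147)),"terracotta":((124,124),(247,104))}.items():
    ks=blob(a,n,p,27),blob(b,n,q,25)
    fs=[rimfit(c,k,.082) for c,k in zip((a,b),ks)]
    for c,f,i,k in zip((a,b),fs,im,ks):
        cv2.polylines(i,[np.round(proj(c,np.c_[f[0][0]+.033*np.cos(t),f[0][1]+.033*np.sin(t),0*t+.082])).astype(int)],True,(0,255,0))
    P,e=tri(a,proj(a,[[*fs[0][0],.082]]),b,proj(b,[[*fs[1][0],.082]]))
    print(n,[(f[0].round(4),f[1],f[2].round(4)) for f in fs],P.round(4),e.round(4))
ka,kb=blob(a,"white",(371,199),35),blob(b,"white",(360,256),35)
E1,E2=cv2.fitEllipse(cv2.convexHull(ka)),cv2.fitEllipse(cv2.convexHull(kb))
print(E1[1],plane(a,E1[0],.021),plane(b,E2[0],.021),tri(a,E1[0],b,E2[0]))
cv2.imwrite("pics/fit.png",np.hstack([cv2.resize(im[0][90:230,90:270],(400,311),interpolation=2),cv2.resize(im[1][85:205,180:340],(400,311),interpolation=2)]))
E
```

```text
white [(array([0.4907, 0.348 ]), 44, np.float64(0.0013)), (array([0.492 , 0.3486]), 30, np.float64(0.0018))] [0.4905 0.3471 0.0836] 0.0007
blue [(array([0.4654, 0.0963]), 47, np.float64(0.0013)), (array([0.4642, 0.0923]), 33, np.float64(0.0018))] [0.4673 0.0964 0.0766] 0.0016
mustard [(array([0.479 , 0.2246]), 49, np.float64(0.0018)), (array([0.4758, 0.221 ]), 35, np.float64(0.0023))] [0.4805 0.2264 0.0756] 0.0003
terracotta [(array([0.6205, 0.3357]), 45, np.float64(0.0017)), (array([0.6174, 0.328 ]), 26, np.float64(0.0025))] [0.6258 0.339  0.0717] 0.0023
(54.78313064575195, 57.14737319946289) [[ 0.44896627 -0.20833757]] [[ 0.44730627 -0.21068044]] (array([ 0.45005753, -0.20947799,  0.01636567]), np.float64(0.00031058237389260774))
```

View pics/fit.png

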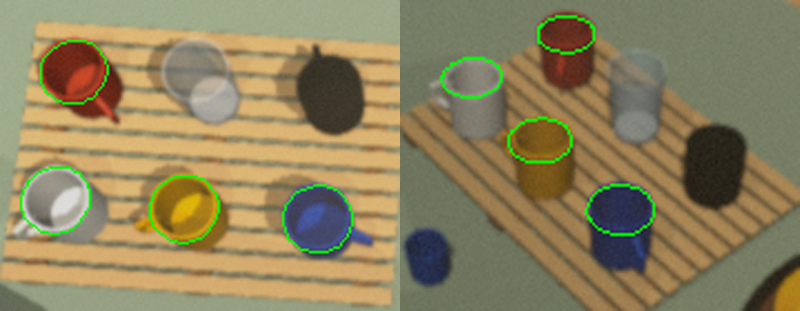

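Crop: large blue cup on the board at (234,189), small blue look-alike on the table at (175,260), pink cup at (133,325). The board one is blue and the larger, so it is meant. The fitted rings sit on the rims (heights 0.072–0.084 vs 0.082 expected). Blue goes first.

```bash
python3 -m creep '[[1,2,-4,0,0,0,-10],[1,5,-9,-1,0,0,-20],[1,8,-14,-2,0,0,-30.5],[1,11,-19.5,-3,0,0,-41],[1,14,-25,-4.5,0,0,-51],[1,17,-31,-6.5,0,0,-61],[1,20,-36,-8.5,0,0,-71.5],[1,22.6,-40,-10,0,0,-81.2]]'
```

```text
t: 1.4
eef_pos: [0.4663, 0.0931, 0.2035]
eef_rot: [0.806, 0.592, 0.0, 0.0]
wrist_force: [0.6, 1.6, 0.1]
grip_width: 0.999
gripper_force: 0.0
```

```bash
python3 -m creep '[[1,0,0.2,-2,0,0,0],[1,0,0.2,-4,0,0,0],[1,0,0.2,-6,0,0,0],[1,0,0.2,-8,0,0,0],[1,0,0.2,-8.8,0,0,0],[1,0,0.2,-8.8,0,0,0],[0.8,0,0.2,-8.8,0,0,0],[0.5,0,0.2,-8.8,0,0,0]]'; python3 -m creep '[[0,0,0,0,0,0,0],[0,0,0,0,0,0,0],[0,0,0,0,0,0,0],[0,0,0,0,0,0,0],[0,0,0,0.5,0,0,0],[0,0,0,2,0,0,0],[0,0,0,4,0,0,0],[0,0,0,6,0,0,0]]'
python3 - <<'E'
from h import *
ims=[cap(n)["frame"][:,:,::-1] for n in("top","side")]
cv2.imwrite("pics/g1.png",np.hstack([cv2.resize(i,(400,300)) for i in ims]))
E
```

```text
t: 2.4
eef_pos: [0.4661, 0.0971, 0.1173]
eef_rot: [0.804, 0.595, 0.001, 0.0]
wrist_force: [-2.6, -0.9, 10.8]
grip_width: 0.765
gripper_force: 63.7
t: 3.4
eef_pos: [0.4656, 0.0971, 0.1775]
eef_rot: [0.804, 0.595, 0.0, 0.0]
wrist_force: [-0.1, 0.2, -0.8]
grip_width: 0.759
gripper_force: 66.7
```

View pics/g1.png

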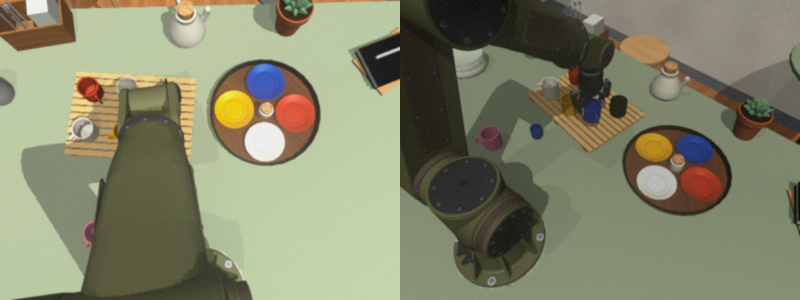

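Blue is held, lifted between the pads (opening 64 mm). Over to its saucer.

```bash
python3 -m creep '[[0,1,-2,2,0,0,0],[0,3.5,-6,3,0,0,0],[0,6.5,-11.5,4,0,0,0],[0,9.5,-17,4,0,0,0],[0,12.5,-22,4,0,0,0],[0,15.5,-27,4,0,0,0],[0,17.7,-30.5,3,0,0,0],[0,18.7,-32.3,1.5,0,0,0]]'; python3 -m creep '[[0,0,0,-1,0,0,0],[0,0,0,-2.5,0,0,0],[0,0,0,-4,0,0,0],[0,0,0,-5,0,0,0],[0,0,0,-6,0,0,0],[0,0,0,-6.5,0,0,0],[0,0,0,-6.5,0,0,0],[0,0,0,-6.5,0,0,0]]'
python3 - <<'E'
from h import *
ims=[cap(n)["frame"][80:280,270:500,::-1] for n in("top","side")]
cv2.imwrite("pics/g2.png",np.hstack([cv2.resize(i,(400,348)) for i in ims]))
E
```

```text
t: 4.5
eef_pos: [0.6531, -0.2279, 0.1898]
eef_rot: [0.804, 0.594, -0.0, -0.0]
wrist_force: [0.6, 1.2, -1.6]
grip_width: 0.762
gripper_force: 67.1
t: 5.5
eef_pos: [0.6528, -0.226, 0.1264]
eef_rot: [0.804, 0.595, 0.0, 0.0]
wrist_force: [0.2, 0.2, -0.6]
grip_width: 0.762
gripper_force: 67.1
```

View pics/g2.png

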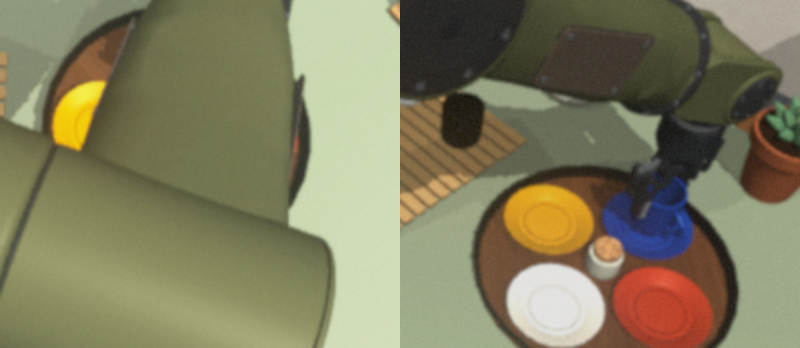

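The blue cup hangs upright over the blue saucer. I lower it slowly.

```bash
python3 -m creep '[[0,0,0,-0.4,0,0,0],[0,0,0,-0.8,0,0,0],[0,0,0,-1.1,0,0,0],[0,0,0,-1.3,0,0,0],[0,0,0,-1.4,0,0,0],[0,0,0,-1.5,0,0,0],[0,0,0,-1.6,0,0,0],[0,0,0,-1.6,0,0,0]]'
```

```text
t: 6.6
eef_pos: [0.6527, -0.226, 0.1104]
eef_rot: [0.804, 0.595, 0.0, 0.0]
wrist_force: [-1.9, -0.3, 3.8]
grip_width: 0.763
gripper_force: 67.4
```

```bash
python3 -m creep '[[0.8,0,0,0,0,0,0],[0.9,0,0,0,0,0,0],[1,0,0,0,0,0,0],[1,0,0,0,0,0,0],[1,0,0,1,0,0,0],[1,0,0,3,0,0,0],[1,0,0,6,0,0,0],[1,0,0,10,0,0,0]]'; python3 -m creep '[[1,-1,3,0,0,0,3],[1,-3,9,0,0,0,6],[1,-5.5,15,0,0,0,10],[1,-8,21,0,0,0,14],[1,-10.5,27,0,0,0,18],[1,-13,33,0,0,0,22],[1,-15.5,39.5,-0.5,0,0,26],[1,-17.4,45,-1,0,0,28.4]]'
python3 - <<'E'
from h import *
a,b=cap("top"),cap("side")
ims=[a["frame"][80:280,270:500,::-1],b["frame"][100:300,220:450,::-1]]
cv2.imwrite("pics/g3.png",np.hstack([cv2.resize(i,(400,348)) for i in ims]))
E
```

```text
t: 7.6
eef_pos: [0.6525, -0.2259, 0.2119]
eef_rot: [0.804, 0.595, 0.0, -0.0]
wrist_force: [-0.4, -0.1, 0.4]
grip_width: 0.999
gripper_force: 0.0
t: 8.6
eef_pos: [0.4826, 0.2128, 0.2029]
eef_rot: [0.633, 0.774, 0.001, 0.001]
wrist_force: [0.3, 0.4, -0.0]
grip_width: 1.002
gripper_force: 0.0
```

View pics/g3.png

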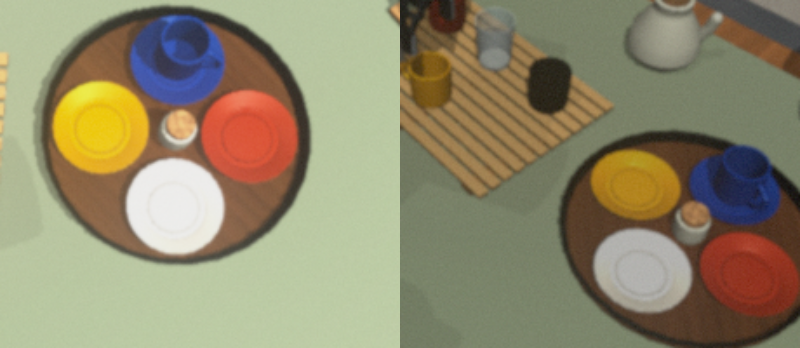

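The blue cup stands upright in the well. I check its centring and then grasp mustard.

```bash
python3 - <<'E'
from h import *
a,b=cap("top"),cap("side")
print(plane(a,(376.4,104.2),.075),plane(b,(419,196.6),.075))
for c,n in((a,(374,113)),(b,(415,205))):
    h=cv2.cvtColor(c["frame"],cv2.COLOR_RGB2HSV);m=cv2.inRange(h,(105,70,0),(128,255,95))
    print(sum(m[n[1]-25:n[1]+25,n[0]-25:n[0]+25].ravel()>0))
im=a["frame"][85:140,340:405,::-1];im2=b["frame"][165:240,375:450,::-1]
cv2.imwrite("pics/blue.png",np.hstack([cv2.resize(im,(473,400),interpolation=2),cv2.resize(im2,(320,400),interpolation=2)]))
E
python3 -m creep '[[1,0,0,-0.5,0,0,0],[1,0,0,-2,0,0,0],[1,0,0,-4,0,0,0],[1,0,0,-6,0,0,0],[1,0,0,-7.5,0,0,0],[1,0,0,-8.4,0,0,0],[1,0,0,-8.6,0,0,0],[1,0,0,-8.6,0,0,0]]'
```

```text
[[ 0.65026555 -0.22362765]] [[ 0.64349524 -0.23154406]]
313
1106
t: 9.8
eef_pos: [0.4835, 0.211, 0.1153]
eef_rot: [0.634, 0.774, 0.0, 0.0]
wrist_force: [-0.3, 0.1, 0.6]
grip_width: 1.0
gripper_force: 0.0
```

View pics/blue.png

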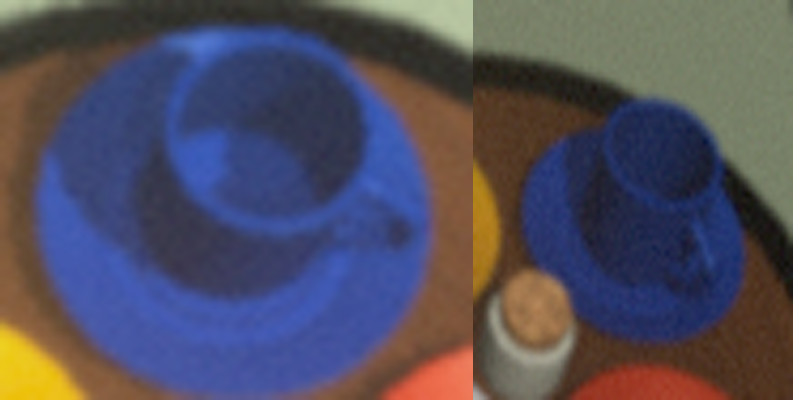

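Top view shows the blue rim's centre at about (376.8, 103), i.e. (0.652, −0.224), 2 to 3 mm off the saucer centre, which is fine. The last travel ended 13 mm short, so I correct before closing on mustard.

```bash
python3 -m creep '[[1,-0.2,0.5,0,0,0,0],[1,-0.4,1.0,0,0,0,0],[1,-0.5,1.3,0,0,0,0],[1,-0.5,1.3,0,0,0,0],[0.5,-0.5,1.3,0,0,0,0],[0,-0.5,1.3,0,0,0,0],[0,-0.5,1.3,0,0,0,0],[0,-0.5,1.3,0,0,0,0]]'; python3 -m creep '[[0,0,0,0,0,0,0],[0,0,0,0.5,0,0,0],[0,0,0,2,0,0,0],[0,0,0,4,0,0,0],[0,0,0,6,0,0,0],[0,0,0,8,0,0,0],[0,0,0,9,0,0,0],[0,0,0,9,0,0,0]]'
```

```text
t: 10.8
eef_pos: [0.4785, 0.224, 0.1157]
eef_rot: [0.634, 0.774, 0.0, 0.0]
wrist_force: [-2.2, 0.1, 9.8]
grip_width: 0.76
gripper_force: 64.8
t: 11.8
eef_pos: [0.4784, 0.224, 0.2056]
eef_rot: [0.634, 0.774, 0.0, 0.0]
wrist_force: [-0.4, -0.3, -2.5]
grip_width: 0.767
gripper_force: 66.8
```

```bash
python3 -m creep '[[0,0.5,-2,1,0,0,0],[0,1.5,-6.5,1,0,0,0],[0,2.8,-12,1,0,0,0],[0,4.1,-17.5,1,0,0,0],[0,5.4,-23,1,0,0,0],[0,6.7,-28.5,0.5,0,0,0],[0,7.6,-32.5,0,0,0,0],[0,8,-34.1,-1,0,0,0]]'; python3 -m creep '[[0,0,0,-1.5,0,0,0],[0,0,0,-3.5,0,0,0],[0,0,0,-5.2,0,0,0],[0,0,0,-6.6,0,0,0],[0,0,0,-7.2,0,0,0],[0,0,0,-7.2,0,0,0],[0,0,0,-7.2,0,0,0],[0,0,0,-7.2,0,0,0]]'
```

```text
t: 12.8
eef_pos: [0.5582, -0.119, 0.1939]
eef_rot: [0.634, 0.773, -0.0, -0.0]
wrist_force: [-0.0, 0.3, -2.3]
grip_width: 0.764
gripper_force: 66.9
t: 13.8
eef_pos: [0.5585, -0.1171, 0.1235]
eef_rot: [0.634, 0.774, 0.0, 0.0]
wrist_force: [0.1, -0.9, -2.1]
grip_width: 0.765
gripper_force: 66.9
```

```bash
python3 -m creep '[[0,0,0,-0.4,0,0,0],[0,0,0,-0.8,0,0,0],[0,0,0,-1.1,0,0,0],[0,0,0,-1.2,0,0,0],[0,0,0,-1.3,0,0,0],[0,0,0,-1.4,0,0,0],[0,0,0,-1.5,0,0,0],[0,0,0,-1.5,0,0,0]]'
```

```text
t: 14.8
eef_pos: [0.5583, -0.117, 0.1088]
eef_rot: [0.634, 0.774, 0.0, 0.0]
wrist_force: [-4.4, 0.6, 7.9]
grip_width: 0.765
gripper_force: 67.7
```

```bash
python3 -m creep '[[0.8,0,0,0,0,0,0],[0.9,0,0,0,0,0,0],[1,0,0,0,0,0,0],[1,0,0,0,0,0,0],[1,0,0,1,0,0,0],[1,0,0,3,0,0,0],[1,0,0,6,0,0,0],[1,0,0,10,0,0,0]]'; python3 -m creep '[[1,-0.3,2,0,0,0,2],[1,-1,7,0,0,0,4],[1,-1.7,12,0,0,0,6],[1,-2.4,17,0,0,0,8],[1,-3.1,22,0,0,0,10],[1,-3.9,27,0,0,0,12],[1,-4.6,32,0,0,0,14],[1,-5.4,37,0,0,0,16.6]]';  python3 -m creep '[[1,-0.6,4,0,0,0,0],[1,-1.1,7.5,0,0,0,0],[1,-1.35,9.5,0,0,0,0],[1,-1.35,9.5,0,0,0,0],[1,-1.35,9.5,-1.5,0,0,0],[1,-1.35,9.5,-3.5,0,0,0],[1,-1.35,9.5,-5,0,0,0],[1,-1.35,9.5,-5,0,0,0]]'
```

```text
t: 15.8
eef_pos: [0.558, -0.117, 0.2092]
eef_rot: [0.634, 0.774, -0.0, -0.0]
wrist_force: [-0.2, 0.2, -0.2]
grip_width: 1.001
gripper_force: 0.0
t: 16.8
eef_pos: [0.5033, 0.2549, 0.2077]
eef_rot: [0.514, 0.858, -0.0, -0.0]
wrist_force: [0.8, 0.0, 0.6]
grip_width: 0.999
gripper_force: 0.0
t: 17.8
eef_pos: [0.4906, 0.3471, 0.1565]
eef_rot: [0.516, 0.857, -0.001, -0.001]
wrist_force: [0.8, 0.6, 0.4]
grip_width: 1.002
gripper_force: 0.0
```

```bash
python3 - <<'E'
from h import *
a,b=cap("top"),cap("side")
i1=a["frame"][85:245,290:450,::-1];i2=b["frame"][80:240,180:430,::-1]
cv2.imwrite("pics/m.png",np.hstack([cv2.resize(i1,(400,400),interpolation=2),cv2.resize(i2,(400,400),interpolation=2)]))
for c,n in((a,(328,150)),(b,(356,200))):
    print(cv2.boundingRect(blob(c,"mustard",n,35)))
E
```

```text
(301, 127, 55, 53)
(329, 180, 52, 46)
```

View pics/m.png

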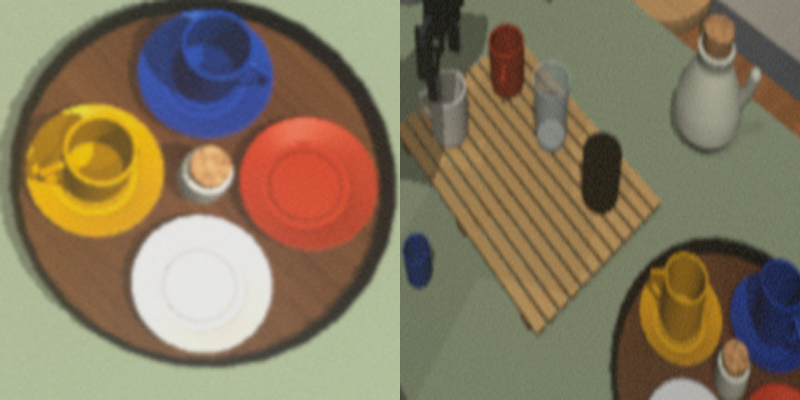

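Mustard stands upright on its saucer (rim centre at about (329.6,145) in top). The fingers straddle the white cup, so I go down and close.

```bash
python3 - <<'E'
from h import *
a=cap("top");print(plane(a,(329.6,145),.075))
E
python3 -m creep '[[1,0,0.1,-1.5,0,0,0],[1,0,0.1,-3,0,0,0],[1,0,0.1,-4,0,0,0],[1,0,0.1,-4.1,0,0,0],[1,0,0.1,-4.1,0,0,0],[0.5,0,0.1,-4.1,0,0,0],[0,0,0.1,-4.1,0,0,0],[0,0,0.1,-4.1,0,0,0]]'; python3 -m creep '[[0,0,0,0,0,0,0],[0,0,0,0.5,0,0,0],[0,0,0,2,0,0,0],[0,0,0,4,0,0,0],[0,0,0,6,0,0,0],[0,0,0,8,0,0,0],[0,0,0,9,0,0,0],[0,0,0,9,0,0,0]]'
```

```text
[[ 0.55833909 -0.11536169]]
t: 18.95
eef_pos: [0.491, 0.3491, 0.1181]
eef_rot: [0.515, 0.857, 0.001, 0.0]
wrist_force: [-2.9, -1.3, 6.6]
grip_width: 0.763
gripper_force: 66.1
t: 19.95
eef_pos: [0.4909, 0.349, 0.208]
eef_rot: [0.515, 0.857, 0.001, 0.0]
wrist_force: [-0.3, -0.1, -1.8]
grip_width: 0.766
gripper_force: 66.7
```

```bash
python3 -m creep '[[0,-0.2,-2,1,0,0,0],[0,-0.5,-6.5,1,0,0,0],[0,-0.9,-12,1,0,0,0],[0,-1.3,-17.5,1,0,0,0],[0,-1.8,-23,1,0,0,0],[0,-2.2,-28.5,1,0,0,0],[0,-2.6,-34,1,0,0,0],[0,-3.0,-39.5,1,0,0,0]]'; python3 -m creep '[[0,-0.4,-5.5,0,0,0,0],[0,-0.8,-10.5,0,0,0,0],[0,-1.1,-14.5,-0.5,0,0,0],[0,-1.3,-16.4,-1.5,0,0,0],[0,-1.3,-16.4,-3,0,0,0],[0,-1.3,-16.4,-5,0,0,0],[0,-1.3,-16.4,-6.5,0,0,0],[0,-1.3,-16.4,-7.5,0,0,0]]'; python3 -m creep '[[0,0,0,-0.7,0,0,0],[0,0,0,-1.2,0,0,0],[0,0,0,-1.6,0,0,0],[0,0,0,-1.6,0,0,0],[0,0,0,-1.6,0,0,0],[0,0,0,-1.6,0,0,0],[0,0,0,-1.6,0,0,0],[0,0,0,-1.6,0,0,0]]'
```

```text
t: 20.95
eef_pos: [0.4602, -0.0477, 0.2166]
eef_rot: [0.515, 0.857, -0.0, -0.0]
wrist_force: [0.7, -0.0, -1.5]
grip_width: 0.767
gripper_force: 66.9
t: 21.95
eef_pos: [0.4478, -0.2092, 0.1409]
eef_rot: [0.515, 0.857, 0.0, -0.001]
wrist_force: [0.4, 0.4, -1.7]
grip_width: 0.764
gripper_force: 66.9
t: 22.95
eef_pos: [0.4478, -0.21, 0.1261]
eef_rot: [0.515, 0.857, 0.0, 0.0]
wrist_force: [1.4, -0.3, -1.9]
grip_width: 0.763
gripper_force: 66.9
```

Now about 15 mm more to contact.

```bash
python3 -m creep '[[0,0,0,-0.4,0,0,0],[0,0,0,-0.8,0,0,0],[0,0,0,-1.1,0,0,0],[0,0,0,-1.3,0,0,0],[0,0,0,-1.4,0,0,0],[0,0,0,-1.5,0,0,0],[0,0,0,-1.6,0,0,0],[0,0,0,-1.6,0,0,0]]'
```

```text
t: 23.95
eef_pos: [0.4479, -0.2102, 0.111]
eef_rot: [0.515, 0.857, -0.0, 0.0]
wrist_force: [-7.5, 2.0, 13.5]
grip_width: 0.759
gripper_force: 68.3
```

```bash
python3 -m creep '[[0.8,0,0,0,0,0,0],[0.9,0,0,0,0,0,0],[1,0,0,0,0,0,0],[1,0,0,0,0,0,0],[1,0,0,1,0,0,0],[1,0,0,3,0,0,0],[1,0,0,6,0,0,0],[1,0,0,10,0,0,0]]'; python3 -m creep '[[1,0.6,2,0,0,0,2],[1,2.1,6.5,0,0,0,5],[1,3.5,11,0,0,0,8],[1,5.1,16,0,0,0,11],[1,6.6,21,0,0,0,14],[1,8.2,26,0,0,0,17],[1,9.8,31,0,0,0,20],[1,11.4,36,0,0,0,21.5]]'; python3 -m creep '[[1,1.5,5,0,0,0,0],[1,3,9.5,0,0,0,0],[1,4.5,14,0,0,0,0],[1,5.8,18.4,0,0,0,0],[1,5.8,18.4,0,0,0,0],[1,5.8,18.4,0,0,0,0],[1,5.8,18.4,-2,0,0,0],[1,5.8,18.4,-4,0,0,0]]'
python3 - <<'E'
from h import *
a,b=cap("top"),cap("side")
i1=a["frame"][85:245,290:450,::-1];i2=b["frame"][60:300,180:480,::-1]
cv2.imwrite("pics/w.png",np.hstack([cv2.resize(i1,(360,400),interpolation=2),cv2.resize(i2,(440,400),interpolation=2)]))
E
```

```text
t: 24.95
eef_pos: [0.4475, -0.2099, 0.2112]
eef_rot: [0.515, 0.857, -0.0, -0.0]
wrist_force: [0.2, -0.7, -0.3]
grip_width: 1.0
gripper_force: 0.0
t: 25.95
eef_pos: [0.5621, 0.1517, 0.2108]
eef_rot: [0.346, 0.938, 0.0, 0.0]
wrist_force: [0.2, -0.5, 0.1]
grip_width: 1.001
gripper_force: 0.0
t: 26.95
eef_pos: [0.6196, 0.3331, 0.1684]
eef_rot: [0.347, 0.938, -0.0, -0.0]
wrist_force: [-1.0, -1.1, -0.8]
grip_width: 1.003
gripper_force: 0.0
```

View pics/w.png

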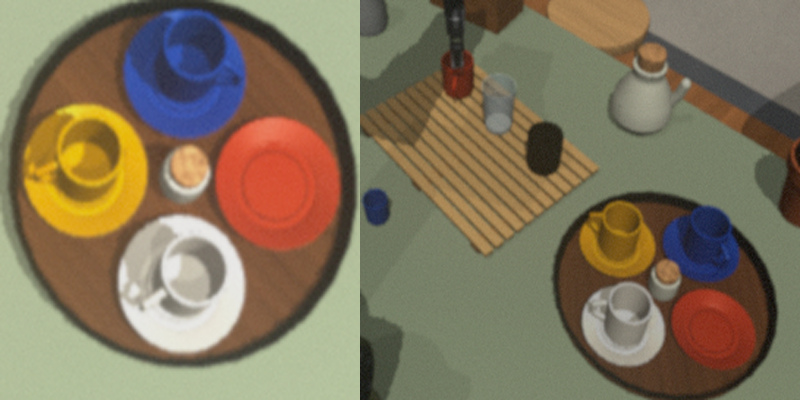

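White stands upright on its saucer; its rim centre is at about (376,193). The gripper is over the brick-red cup.

```bash
python3 - <<'E'
from h import *
a=cap("top");print(plane(a,(376.2,193.4),.075))
E
python3 -m creep '[[1,0,0,-1.5,0,0,0],[1,0,0,-3,0,0,0],[1,0,0,-4.5,0,0,0],[1,0,0,-5.3,0,0,0],[1,0,0,-5.3,0,0,0],[0.5,0,0,-5.3,0,0,0],[0,0,0,-5.3,0,0,0],[0,0,0,-5.3,0,0,0]]'; python3 -m creep '[[0,0,0,0,0,0,0],[0,0,0,0.5,0,0,0],[0,0,0,2,0,0,0],[0,0,0,4,0,0,0],[0,0,0,6,0,0,0],[0,0,0,8,0,0,0],[0,0,0,10,0,0,0],[0,0,0,12,0,0,0]]'
```

```text
[[ 0.44756598 -0.21022481]]
t: 28.1
eef_pos: [0.6197, 0.3326, 0.1242]
eef_rot: [0.346, 0.938, -0.002, 0.0]
wrist_force: [-36.9, -26.3, 71.4]
grip_width: 0.872
gripper_force: 47.8
t: 29.1
eef_pos: [0.6198, 0.3339, 0.2384]
eef_rot: [0.346, 0.938, 0.0, 0.0]
wrist_force: [0.6, 0.6, -2.3]
grip_width: 0.758
gripper_force: 77.2
```

The force was high while closing (71 N), so I look before going on.

```bash
python3 - <<'E'
from h import *
a,b=cap("top"),cap("side")
i1=a["frame"][60:210,80:260,::-1];i2=b["frame"][0:150,180:330,::-1]
cv2.imwrite("pics/t.png",np.hstack([cv2.resize(i1,(400,400),interpolation=2),cv2.resize(i2,(400,400),interpolation=2)]))
E
```

```text
(no output)
```

View pics/t.png

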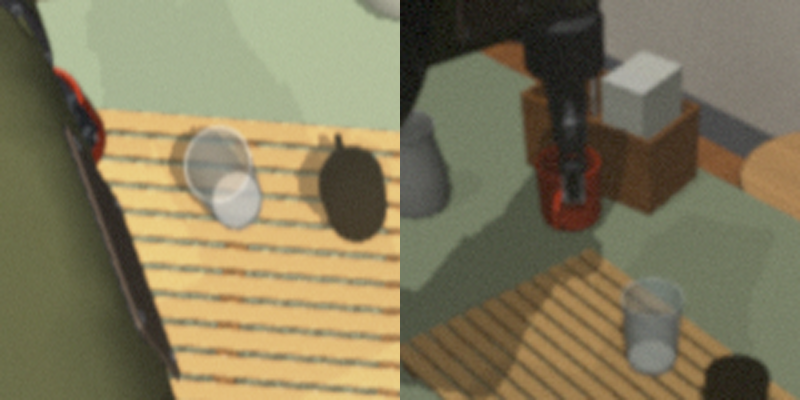

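The brick-red cup is held upright, but I mixed up its closing direction: a finger came down by the handle. I set it back on the board and regrasp it across the handle.

```bash
python3 -m creep '[[0,0,0,-2,0,0,0],[0,0,0,-4.5,0,0,0],[0,0,0,-7,0,0,0],[0,0,0,-9,0,0,0],[0,0,0,-10,0,0,0],[0,0,0,-10.4,0,0,0],[0,0,0,-10.4,0,0,0],[0,0,0,-10.4,0,0,0]]'; python3 -m creep '[[0,0,0,-0.1,0,0,0],[0,0,0,-0.2,0,0,0],[0,0,0,-0.3,0,0,0],[0,0,0,-0.4,0,0,0],[0,0,0,-0.5,0,0,0],[0,0,0,-0.6,0,0,0],[0,0,0,-0.6,0,0,0],[0,0,0,-0.6,0,0,0]]'
```

```text
t: 30.2
eef_pos: [0.62, 0.3341, 0.1339]
eef_rot: [0.346, 0.938, 0.0, 0.0]
wrist_force: [0.2, -0.2, -1.4]
grip_width: 0.759
gripper_force: 77.3
t: 31.2
eef_pos: [0.6198, 0.334, 0.127]
eef_rot: [0.346, 0.938, 0.0, 0.0]
wrist_force: [-0.2, -0.1, -2.0]
grip_width: 0.763
gripper_force: 77.3
```

```bash
python3 -m creep '[[0,0,0,-0.1,0,0,0],[0,0,0,-0.2,0,0,0],[0,0,0,-0.3,0,0,0],[0,0,0,-0.4,0,0,0],[0,0,0,-0.5,0,0,0],[0,0,0,-0.5,0,0,0],[0,0,0,-0.5,0,0,0],[0,0,0,-0.5,0,0,0]]'
```

```text
t: 32.2
eef_pos: [0.6207, 0.3336, 0.1258]
eef_rot: [0.346, 0.938, 0.001, 0.002]
wrist_force: [-5.4, -8.0, 25.0]
grip_width: 0.757
gripper_force: 73.5
```

```bash
python3 -m creep '[[0.8,0,0,0,0,0,0],[0.86,0,0,0,0,0,0],[0.88,0,0,0,0,0,0],[0.88,0,0,0.1,0,0,0],[0.88,0,0,0.2,0,0,0],[0.88,0,0,0.5,0,0,0],[0.88,0,0,0.8,0,0,0],[0.88,0,0,0.8,0,0,0]]'
python3 - <<'E'
from h import *
b=cap("side")
cv2.imwrite("pics/t2.png",cv2.resize(b["frame"][50:150,200:310,::-1],(550,500),interpolation=2))
E
```

```text
t: 33.2
eef_pos: [0.6199, 0.334, 0.1305]
eef_rot: [0.346, 0.938, 0.0, 0.0]
wrist_force: [-0.9, -0.7, -0.7]
grip_width: 0.883
gripper_force: 0.0
```

View pics/t2.png

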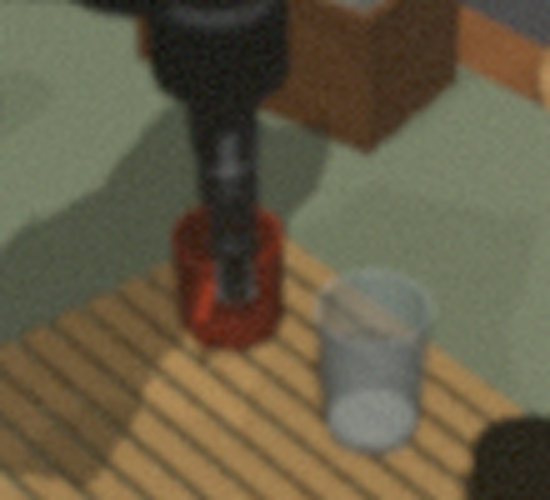

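Released cleanly; the cup stands and the handle is to the left of the finger. I move away to measure it again.

```bash
python3 -m creep '[[0.9,0,0,1,0,0,0],[1,0,0,3,0,0,0],[1,0,0,6,0,0,0],[1,0,0,9,0,0,-8],[1,-3,-3,9,0,0,-18],[1,-6,-8,9,0,0,-28],[1,-9,-13,9,0,0,-38],[1,-12,-19,9,0,0,-48]]'; python3 -m creep '[[1,-2,-6,0,0,0,-10],[1,-4,-12,0,0,0,-20],[1,-6,-17,0,0,0,-30],[1,-6,-17,0,0,0,-40],[1,-6,-17,0,0,0,-48],[1,-6,-17,0,0,0,-48],[1,-6,-17,0,0,0,-48],[1,-6,-17,0,0,0,-48]]'
python3 - <<'E'
from h import *
a,b=cap("top"),cap("side")
im=a["frame"][:,:,::-1].copy();t=np.linspace(0,6.28,60)
k=blob(a,"terracotta",(124,124),30);f=rimfit(a,k,.082);g=rimfit(b,blob(b,"terracotta",(247,104),25),.082)
v=plane(a,k,.051)-f[0];print(f,g)
u=v[np.linalg.norm(v,axis=1)>.047];print(np.degrees(np.arctan2(u[:,1],u[:,0])).round(),np.linalg.norm(u,axis=1).max())
cv2.polylines(im,[np.round(proj(a,np.c_[f[0][0]+.033*np.cos(t),f[0][1]+.033*np.sin(t),0*t+.082])).astype(int)],True,(0,255,0))
cv2.imwrite("pics/t3.png",np.hstack([cv2.resize(i[95:165,90:190],(400,400*7//10),interpolation=2) for i in(a["frame"][:,:,::-1],im)]))
E
```

```text
t: 34.25
eef_pos: [0.5008, 0.1468, 0.2216]
eef_rot: [0.7, 0.714, 0.001, 0.001]
wrist_force: [1.8, -1.2, -0.3]
grip_width: 1.006
gripper_force: 0.0
t: 35.25
eef_pos: [0.4419, -0.0218, 0.2202]
eef_rot: [0.929, 0.371, 0.0, 0.0]
wrist_force: [0.1, -0.4, -0.6]
grip_width: 0.999
gripper_force: 0.0Traceback (most recent call last):
  File "<stdin>", line 4, in <module>
  File "h.py", line 31, in blob
    return max(cs,key=cv2.contourArea)[:,0]
           ~~~^^^^^^^^^^^^^^^^^^^^^^^^
ValueError: max() iterable argument is empty
```

```bash
python3 -m creep '[[1,0,-2,1,0,0,0],[1,0,-5,2,0,0,0],[1,0,-9,3,0,0,0],[1,0,-14,3,0,0,0],[1,0,-18,3,0,0,0],[1,0,-20,3,0,0,0],[1,0,-20,3,0,0,0],[1,0,-20,3,0,0,0]]'
python3 - <<'E'
from h import *
a,b=cap("top"),cap("side")
im=a["frame"][:,:,::-1].copy();t=np.linspace(0,6.28,60)
h=cv2.cvtColor(a["frame"],cv2.COLOR_RGB2HSV);print(h[120:128:4,115:135:5].tolist())
try:
    k=blob(a,"terracotta",(124,124),30);f=rimfit(a,k,.082);g=rimfit(b,blob(b,"terracotta",(247,104),25),.082)
    v=plane(a,k,.051)-f[0];print(f,g)
    u=v[np.linalg.norm(v,axis=1)>.047];print(np.degrees(np.arctan2(u[:,1],u[:,0])).round(),np.linalg.norm(u,axis=1).max())
    cv2.polylines(im,[np.round(proj(a,np.c_[f[0][0]+.033*np.cos(t),f[0][1]+.033*np.sin(t),0*t+.082])).astype(int)],True,(0,255,0))
except ValueError as e: print(e)
cv2.imwrite("pics/t3.png",np.hstack([cv2.resize(i[95:165,90:190],(400,400*7//10),interpolation=2) for i in(a["frame"][:,:,::-1],im)]))
E
```

```text
t: 36.35
eef_pos: [0.4419, -0.221, 0.2499]
eef_rot: [0.929, 0.371, -0.0, -0.0]
wrist_force: [-0.6, -0.5, -0.7]
grip_width: 1.004
gripper_force: 0.0
[[[5, 202, 143], [7, 210, 148], [6, 198, 147], [6, 199, 159]], [[6, 189, 136], [6, 196, 146], [6, 200, 229], [6, 195, 238]]]
max() iterable argument is empty
```

View pics/t3.png

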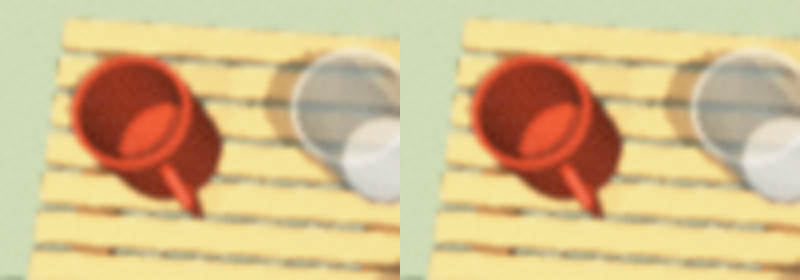

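The cup stands upright: rim centre at about (123,122.8), handle tip at (139.8,148.8).

```bash
python3 - <<'E'
from h import *
a=cap("top")
p=plane(a,(123,122.75),.082)[0];q=plane(a,(139.75,148.75),.051)[0];print(p,q-p,np.degrees(np.arctan2(*(q-p)[::-1])),np.linalg.norm(q-p))
try: print(rimfit(a,blob(a,"terracotta",(124,124),30),.082))
except ValueError: print("no blob")
E
```

```text
[0.61848084 0.33502345] [-0.04946043 -0.02769557] -150.7531772314672 0.05668667578410374
(array([0.61710765, 0.33360958]), 42, np.float64(0.001699487822275787))
```

```bash
python3 -m creep '[[1,0.6,2,0,0,0,-2],[1,2.1,6.5,0,0,0,-4],[1,3.5,11,0,0,0,-6],[1,5.1,16,0,0,0,-8],[1,6.6,21,0,0,0,-10],[1,8.2,26,0,0,0,-12],[1,9.8,31,0,0,0,-14],[1,11.4,36,0,0,0,-14.5]]'; python3 -m creep '[[1,1.6,5,0,0,0,0],[1,3.1,10,-1,0,0,0],[1,4.7,15,-2,0,0,0],[1,6.2,19.5,-3,0,0,0],[1,6.2,19.5,-4,0,0,0],[1,6.2,19.5,-5,0,0,0],[1,6.2,19.5,-7,0,0,0],[1,6.2,19.5,-9,0,0,0]]'
```

```text
t: 37.5
eef_pos: [0.5558, 0.1405, 0.2502]
eef_rot: [0.968, 0.25, 0.0, 0.0]
wrist_force: [0.8, -0.6, 0.1]
grip_width: 1.0
gripper_force: 0.0
t: 38.5
eef_pos: [0.6178, 0.3323, 0.1588]
eef_rot: [0.968, 0.25, -0.0, 0.0]
wrist_force: [-0.0, -0.7, 0.4]
grip_width: 0.998
gripper_force: 0.0
```

```bash
python3 -m creep '[[1,0,0.1,-1,0,0,0],[1,0,0.1,-2,0,0,0],[1,0,0.1,-3,0,0,0],[1,0,0.1,-4,0,0,0],[1,0,0.1,-4.4,0,0,0],[1,0,0.1,-4.4,0,0,0],[1,0,0.1,-4.4,0,0,0],[1,0,0.1,-4.4,0,0,0]]'
```

```text
t: 39.5
eef_pos: [0.6179, 0.3342, 0.1164]
eef_rot: [0.968, 0.25, 0.0, -0.0]
wrist_force: [0.3, 0.2, -0.0]
grip_width: 0.999
gripper_force: 0.0
```

```bash
python3 -m creep '[[0.8,0,0,0,0,0,0],[0.5,0,0,0,0,0,0],[0,0,0,0,0,0,0],[0,0,0,0,0,0,0],[0,0,0,0,0,0,0],[0,0,0,0,0,0,0],[0,0,0,0,0,0,0],[0,0,0,0,0,0,0]]'; python3 -m creep '[[0,0,0,0.5,0,0,0],[0,0,0,2,0,0,0],[0,0,0,4,0,0,0],[0,0,0,6,0,0,0],[0,0,0,8,0,0,0],[0,0,0,10,0,0,0],[0,0,0,12,0,0,0],[0,0,0,12,0,0,0]]'
```

```text
t: 40.5
eef_pos: [0.6181, 0.3343, 0.1168]
eef_rot: [0.968, 0.25, 0.001, -0.0]
wrist_force: [-1.3, 0.4, 6.1]
grip_width: 0.765
gripper_force: 67.1
t: 41.5
eef_pos: [0.6182, 0.3342, 0.2382]
eef_rot: [0.968, 0.25, 0.002, -0.0]
wrist_force: [0.1, -0.2, -2.1]
grip_width: 0.764
gripper_force: 66.9
```

A normal grasp this time. Over to the red saucer.

```bash
python3 -m creep '[[0,-0.2,-2,0,0,0,0],[0,-0.7,-6,0,0,0,0],[0,-1.3,-11,0,0,0,0],[0,-1.9,-16,0,0,0,0],[0,-2.5,-21,0,0,0,0],[0,-3.1,-26,0,0,0,0],[0,-3.7,-31,0,0,0,0],[0,-4.3,-36,0,0,0,0]]'; python3 -m creep '[[0,-0.6,-5,0,0,0,0],[0,-1.2,-10,0,0,0,0],[0,-1.8,-15,0,0,0,0],[0,-2.4,-20,0,0,0,0],[0,-3,-25,0,0,0,0],[0,-3.4,-28,0,0,0,0],[0,-3.5,-28.8,-0.5,0,0,0],[0,-3.5,-28.8,-2,0,0,0]]'; python3 -m creep '[[0,0,0,-2,0,0,0],[0,0,0,-4,0,0,0],[0,0,0,-6,0,0,0],[0,0,0,-8,0,0,0],[0,0,0,-9,0,0,0],[0,0,0,-9.2,0,0,0],[0,0,0,-9.2,0,0,0],[0,0,0,-9.2,0,0,0]]'
```

```text
t: 42.5
eef_pos: [0.5742, -0.0275, 0.2353]
eef_rot: [0.968, 0.25, -0.001, -0.0]
wrist_force: [0.7, 0.6, -2.1]
grip_width: 0.767
gripper_force: 66.9
t: 43.5
eef_pos: [0.5399, -0.3137, 0.2152]
eef_rot: [0.968, 0.25, 0.0, 0.0]
wrist_force: [0.6, 0.7, -2.1]
grip_width: 0.763
gripper_force: 67.0
t: 44.5
eef_pos: [0.54, -0.3141, 0.1247]
eef_rot: [0.968, 0.25, 0.0, 0.0]
wrist_force: [-0.7, -1.1, -1.7]
grip_width: 0.766
gripper_force: 67.0
```

```bash
python3 -m creep '[[0,0,0,-0.4,0,0,0],[0,0,0,-0.8,0,0,0],[0,0,0,-1.1,0,0,0],[0,0,0,-1.2,0,0,0],[0,0,0,-1.3,0,0,0],[0,0,0,-1.4,0,0,0],[0,0,0,-1.5,0,0,0],[0,0,0,-1.5,0,0,0]]'
```

```text
t: 45.5
eef_pos: [0.5399, -0.3139, 0.1098]
eef_rot: [0.968, 0.25, 0.0, 0.0]
wrist_force: [-3.6, 2.3, 5.3]
grip_width: 0.762
gripper_force: 67.6
```

```bash
python3 -m creep '[[0.8,0,0,0,0,0,0],[0.9,0,0,0,0,0,0],[1,0,0,0,0,0,0],[1,0,0,0,0,0,0],[1,0,0,1,0,0,0],[1,0,0,3,0,0,0],[1,0,0,6,0,0,0],[1,0,0,11,0,0,0]]'; python3 -m creep '[[1,-1,3,1,0,0,0],[1,-3,8,2,0,0,0],[1,-5,14,2,0,0,0],[1,-7,20,2,0,0,0],[1,-9,26,2,0,0,0],[1,-10,32,2,0,0,0],[1,-10,36,2,0,0,0],[1,-10,38,2,0,0,0]]'; python3 -m creep '[[1,0,5,0,0,0,0],[1,0,10,0,0,0,0],[1,0,15,0,0,0,0],[1,0,18,0,0,0,0],[1,0,20,0,0,0,0],[1,0,20,0,0,0,0],[1,0,20,0,0,0,0],[1,0,20,0,0,0,0]]'
python3 - <<'E'
from h import *
a,b=cap("top"),cap("side")
i1=a["frame"][70:245,280:455,::-1];i2=b["frame"][60:300,180:480,::-1]
cv2.imwrite("pics/end.png",np.hstack([cv2.resize(i1,(400,400),interpolation=2),cv2.resize(i2,(400,400),interpolation=2)]))
for n,p,q in(("white",(371,199),(360,256)),("blue",(372,115),(413,210)),("mustard",(328,153),(356,206)),("terracotta",(413,159),(422,258))):
    try: print(n,cv2.boundingRect(blob(a,n,p,35)))
    except ValueError: pass
E
```

```text
t: 46.5
eef_pos: [0.5395, -0.3137, 0.2204]
eef_rot: [0.968, 0.25, -0.0, -0.001]
wrist_force: [0.0, -0.8, -0.3]
grip_width: 0.998
gripper_force: 0.0
t: 47.5
eef_pos: [0.4396, 0.068, 0.2407]
eef_rot: [0.968, 0.251, 0.001, 0.0]
wrist_force: [-0.5, -0.4, -0.1]
grip_width: 1.001
gripper_force: 0.0
t: 48.5
eef_pos: [0.44, 0.2652, 0.2392]
eef_rot: [0.968, 0.25, 0.0, 0.0]
wrist_force: [0.2, 0.7, -0.5]
grip_width: 1.0
gripper_force: 0.0
white (342, 171, 57, 55)
blue (345, 88, 54, 52)
mustard (301, 127, 55, 53)
terracotta (385, 132, 57, 53)
```

View pics/end.png

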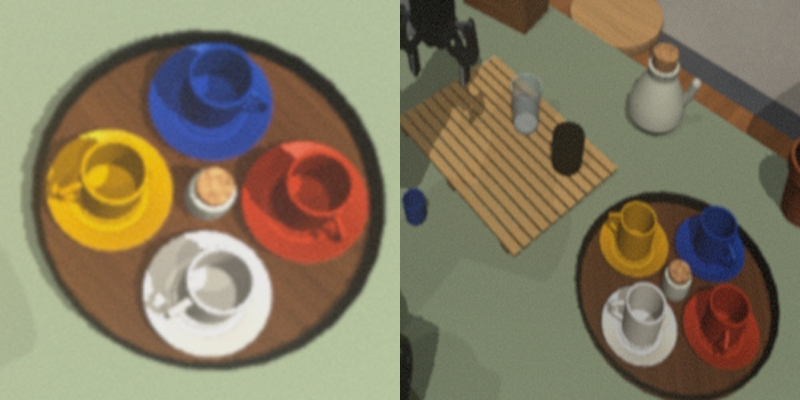

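All four stand upright in their wells; rim centres in top are at about red (419.6,149.6), blue (377,103), mustard (329,146) and white (376,192). The glass and the black cup are in place. A last numeric check before I hand in.

```bash
python3 - <<'E'
from h import *
from station import env
a=cap("top")
p=plane(a,[(419.6,149.6),(377.1,103.2),(329.4,146.1),(376.2,192.5)],.075)
s=np.array([cv2.fitEllipse(np.array(plane(a,cv2.convexHull(blob(a,n,q,35)),.021)*1000,np.float32))[0] for n,q in(("terracotta",(413,159)),("blue",(372,115)),("mustard",(328,153)),("white",(371,199)))])/1000
S=np.array([(.5415,-.3131),(.6523,-.2248),(.5589,-.1165),(.449,-.2083)])
d=np.linalg.norm(p-S,axis=1);print((p-S).round(4).tolist(),(s-S).round(4).tolist())
if d.max()<.009: print(env.hand_in())
E
```

```text
[[0.0013, 0.002], [0.0003, -0.0005], [-0.0031, 0.0017], [0.0005, -0.0021]] [[0.0002, 0.0], [-0.0001, -0.0003], [0.0005, -0.0004], [0.0004, -0.0004]]
the job is handed in; nothing more can be done
None
```

The job is handed in: all four cups stand upright on the saucers of their own colours, within about 4 mm of centre by the top camera. The saucers moved by less than 1 mm, and the black cup and glass were not touched. I first gripped the brick-red cup on its handle by mistake, so I set it back on the board and gripped it again.

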